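# Cross-stack bars on the drying rack and switch on the air with a stylus

## Task

Stack all the aluminium bars from the blue mat on the drying rack in crosswise layers of two so that air can pass between them: the first two squarely on the green stripes, the next two across them just as far apart and centred, and so on (an odd last bar lies alone in one of the two places of its layer). Only then pick up the orange stylus and with its tip push the red lever beside the yellow clip fully over to on, leaving the other levers off and touching no lever with the gripper. Finally lay the stylus back flat along its black mat, and leave the bin, die set and bushing where they stand.

Things in the scene. Friction and masses are not known exactly. Their poses are not given: they have to be found in the camera images.
- bar0_mid (a point): centre of a square aluminium bar, 120 x 20 x 20 mm, about 130 g, x along its length; starts lying flat on the blue mat with clear space around it. Between five and eight such bars are there in a run; an absent one has no pose
- bar1_mid (a point): centre of a square aluminium bar, 120 x 20 x 20 mm, about 130 g, x along its length; starts lying flat on the blue mat with clear space around it. Between five and eight such bars are there in a run; an absent one has no pose
- bar2_mid (a point): centre of a square aluminium bar, 120 x 20 x 20 mm, about 130 g, x along its length; starts lying flat on the blue mat with clear space around it. Between five and eight such bars are there in a run; an absent one has no pose
- bar3_mid (a point): centre of a square aluminium bar, 120 x 20 x 20 mm, about 130 g, x along its length; starts lying flat on the blue mat with clear space around it. Between five and eight such bars are there in a run; an absent one has no pose
- bar4_mid (a point): centre of a square aluminium bar, 120 x 20 x 20 mm, about 130 g, x along its length; starts lying flat on the blue mat with clear space around it. Between five and eight such bars are there in a run; an absent one has no pose
- bar5_mid (a point): centre of a square aluminium bar, 120 x 20 x 20 mm, about 130 g, x along its length; starts lying flat on the blue mat with clear space around it. Between five and eight such bars are there in a run; an absent one has no pose
- bar6_mid (a point): centre of a square aluminium bar, 120 x 20 x 20 mm, about 130 g, x along its length; starts lying flat on the blue mat with clear space around it. Between five and eight such bars are there in a run; an absent one has no pose
- bar7_mid (a point): centre of a square aluminium bar, 120 x 20 x 20 mm, about 130 g, x along its length; starts lying flat on the blue mat with clear space around it. Between five and eight such bars are there in a run; an absent one has no pose
- rack_top (a point): centre of the top of the drying rack: a fixed dark steel plate 150 x 150 mm, its top 20 mm above the bench (z up). Two green stripes 120 x 20 mm are painted on it along this frame's x, their middle lines at y = +38 and -38 mm: the places of the first two bars. The bars of the second layer lie along y with their middle lines at x = +38 and -38 mm, the third layer again as the first, the fourth as the second; each layer is 20 mm higher
- bar_mat: fixed blue mat 310 x 290 x 4 mm (x, y, z) on which the bars start; origin at the centre of its underside
- bank: fixed grey control box, 90 (x) x 130 (y) x 50 mm, origin at the centre of its underside; its -x side faces the robot. In a row along y across its top stand four small red levers, pivots at x = 0, y = -39, -13, +13, +39 mm (lever0 to lever3), z = 50 mm; each is 9 mm wide (y), 5 mm thick and stands 19 mm above the top, leaning 20 degrees to -x when off
- lever0 (a joint): lever 0 of the bank (y = -39 mm in the bank's frame): 0 off, leaning to the bank's -x; 0.7 rad fully on, leaning to +x. Starts off, between 0 and 0.1. Stiff (about 1 N at the tip), stays where it is left
- lever1 (a joint): lever 1 of the bank (y = -13 mm in the bank's frame): 0 off, leaning to the bank's -x; 0.7 rad fully on, leaning to +x. Starts off, between 0 and 0.1. Stiff (about 1 N at the tip), stays where it is left
- lever2 (a joint): lever 2 of the bank (y = 13 mm in the bank's frame): 0 off, leaning to the bank's -x; 0.7 rad fully on, leaning to +x. Starts off, between 0 and 0.1. Stiff (about 1 N at the tip), stays where it is left
- lever3 (a joint): lever 3 of the bank (y = 39 mm in the bank's frame): 0 off, leaning to the bank's -x; 0.7 rad fully on, leaning to +x. Starts off, between 0 and 0.1. Stiff (about 1 N at the tip), stays where it is left
- clip0: the yellow marker clip, 18 x 16 x 3 mm, fixed on top of the bank on the far side (+x, 30 mm from the pivots) of one lever, at that lever's y: it marks the lever to switch. The other levers have black clips
- stylus_grip (a point): centre of grip of the loose stylus, 50 g, x towards its tip. Orange square handle 18 x 18 mm reaching from 57 mm behind this point to 33 mm ahead of it, then a straight steel rod 7 mm in diameter on the same axis. This is 9 mm above the stylus's underside
- stylus_tip (a point): the rounded end of the stylus's rod, 102 mm ahead of stylus_grip
- stylus_mat: fixed black rubber mat, 220 (x) x 110 (y) x 4 mm, origin at the centre of its underside; the stylus starts on it roughly along x and goes back there
- bin: bystander: red open bin of bolts, 100 x 130 x 70 mm, origin under its centre
- dieset: bystander: green and steel die set with two posts, 100 x 140 x 90 mm, origin under its centre
- bushing: bystander: upright brass bushing, 44 mm in diameter, 50 mm high, origin under its centre
Things that resemble listed ones, but are neither listed nor needed, are in the scene too. Leave any purple or turquoise look-alike of the part that bears bar6_mid alone. What is shaped like the part that bears bar0_mid but purple is not meant.

How it is judged:
By the outcome, as a careful person would: the job done as asked, in the order asked, and still so for the second after the job is handed in, with the robot touching nothing.
Of bar0, bar1, bar2, bar3, bar4, bar5, bar6, bar7 only 5 to 8 are there at a start; the rules pass over those that are not, and their reading is None.
At some moment in a run one of stylus may be knocked a few centimetres aside while the robot is not near it.
Once in a run the grip may slacken for a moment while it holds something.
It also fails if it takes over 210 s, if anything falls off the work surface, if the arm or the gripper's body presses on something with over 40 N, if the wrist force passes 120 N, or if a joint passes its speed limit or range.

## Robot

A 6-joint arm with a two-finger parallel gripper is mounted at the origin on the work surface. World frame = base frame: x ahead of the robot, y to its left, z up, the work surface at z = 0. Lengths are in mm, angles in degrees, forces in N, time in s.
With the tool pointing down it reaches from about 300 to 875 mm from the base axis. Payload 4.2 kg.
Tool frame: the origin (TCP) lies where the fingers leave the gripper's body, on its centre line; the fingertips stand 73 mm ahead of it and the grasp point (between the pads) lies 54 mm ahead of it; z points along the fingers, y is the line along which they close (so a half turn about z gives the same grasp; the last joint's range is limited). The gripper opens to 85 mm and grips with 20 to 120 N. Pads are 22 mm wide; open, the fingers measure 114 mm over their backs; the gripper's body (76 mm by 85 mm) begins 54 mm behind the grasp point. The pads swing forward as they close: fully open they stand 13 mm farther back than shut.
Start: joints at [-68.64, 18.312, 89.639, -0, 72.044, -1.146], TCP at [220.098, -531.216, 303.938] pointing down, gripper open.
Joint ranges: [-177.97, 177.97], [-48.28, 115.42], [12.27, 149.76], [-77.06, 257.06], [2.81, 150.46], [-146.56, 146.56]. Speed limits (degrees/s): [147.25, 147.25, 180, 180, 180, 180].

## Interface

Orientations are given as a 3x3 rotation matrix whose columns are the frame's x, y, z axes.
In Python, from cell import env gives the robot as it stands.
- The arm moves only by the tool apply_moves, never from a script. Its argument "commands" is a list of rows, each a list of 3 entries, a list of its own where there are three numbers: the shift along the tool's x, y, z in m, then the turn, a rotation vector about the tool's x, y, z in rad, then the opening, from 0 (shut) to 1 (fully open). In form: [[[dx, dy, dz], [wx, wy, wz], hand], ...]. A call has 1 to 12 rows; each row shifts and turns the commanded pose from where the row before left it, along the tool's axes as they then stand; what a row does not reach is not made up. A row lasts 1/10 s, in which the tool goes at most 50 mm and 8.59 degrees, less where a joint would pass 70% of its speed; a pose out of reach is approached as far as the arm can. A call is refused whole if a number of a shift passes 0.05 or a number of a turn 0.15, either way. A call with a gripper value outside its range is refused whole. The fingers move at their own pace and stop on an object; "newtons" is the grip in N (left out, the last holds). Time passes only in rows, so rows that do not move let the fingers close. It gives the time, the measured TCP pose, the force, the opening and the grip force at its end, in the units of the state.
- env.sense(): the state, without advancing time (a new reading comes with each control period).
- env.capture(name): name is "side" or "top"; returns the picture (420x560x3 uint8, red, green, blue); there is no depth.
- env.camera_params(name): a dict with "intrinsics" (3x3 intrinsics, pixels), "rvec" (rotation vector, rad) and "tvec" (3), from world to camera coordinates, as OpenCV has them. Camera axes: x right, y down, z forward; pixel columns grow to the right and rows downward; lengths in mm; the calibration is good to about 2 mm. A picture is of the moment at which its call begins. camera_params takes no time and is no camera call.
- env.job_done(): hands the job in; it is judged then, once.
The state is a dict: "clock": time; "joints": joint angles; "qd": joint speeds; "joint_efforts": joint torques, N m; "tool_pos": TCP position; "ee_rot": TCP orientation; "ft_force": force on the tool from outside, world axes, zero at the start; "moment": the same for the moment, N m; "width": finger opening in mm; "grip_force": force on a finger pad.
Only numpy, scipy, OpenCV 4.12 (cv2) and the standard library are available. Lean on these libraries where they do the work, as an engineer would, in place of code of your own. Each camera call takes 0.05 s, during which the arm holds its last target. There are 200 camera calls.

## Working session

There is one attempt and no reset: what is moved stays moved. The work goes in short steps, Python scripts to look and compute and a tool call to move; the robot and the scene stay as the last step left them, time stands still between calls to the robot, and variables do not carry over. Pictures are saved under pics/ and viewed, at most 14 in all, crops included, and the job is handed in when it is done.

Besides the shell and the picture viewer there is one more tool, called after "Request:" as a command line: name --argument value ..., lists and objects as JSON in quotes. apply_moves: Moves the arm, as the interface text tells. Its arguments: {"type":"object","properties":{"commands":{"type":"array"},"newtons":{"type":"number"}},"required":["commands"]}

```bash
ls; mkdir -p pics
python3 - <<'E'
from cell import env
import cv2,numpy as np
for n in("side","top"):
    im=env.capture(n); cv2.imwrite(f"pics/{n}0.png",im[:,:,::-1]); p=env.camera_params(n)
    R=cv2.Rodrigues(np.array(p["rvec"]))[0]; print(n,p["intrinsics"],"C",-R.T@np.array(p["tvec"]).ravel(),"fwd",R[2],"right",R[0])
s=env.sense();print(s)
E
```

```text
pics
side [[506.86548404   0.         277.98843663]
 [  0.         506.86548404 211.36480044]
 [  0.           0.           1.        ]] C [ -98.86391552  928.27363986 1054.60575431] fwd [ 0.43060563 -0.58122498 -0.69047543] right [-0.80473073 -0.5936361  -0.00215135]
top [[380.31032947   0.         282.54358065]
 [  0.         380.31032947 210.19774829]
 [  0.           0.           1.        ]] C [ 445.96938342  110.62397423 1025.57263256] fwd [ 0.06737451 -0.03252516 -0.99719747] right [-0.00221846 -0.99947092  0.03244942]
{'clock': 0.1, 'joints': array([-6.86406262e+01,  1.83481371e+01,  8.96989994e+01, -1.51753361e-03,
        7.20434165e+01, -1.14610044e+00]), 'qd': array([ 0.00108478, -0.05821555, -0.17489923,  0.0215583 , -0.00251652,
       -0.10419239]), 'joint_efforts': array([ 6.47757788e-04, -4.16408515e+01, -2.34704769e+01,  4.95124675e-05,
        4.90000253e-03,  1.11672813e-05]), 'tool_pos': array([ 219.97656368, -530.93009502,  303.16746625]), 'ee_rot': array([[ 9.23839834e-01,  3.82778790e-01, -5.99090312e-04],
       [ 3.82779259e-01, -9.23838676e-01,  1.46271658e-03],
       [ 6.43408097e-06, -1.58063518e-03, -9.99998751e-01]]), 'ft_force': array([ 0.56164683, -0.77489008,  0.39828345]), 'moment': array([-0.01371145, -0.07703945,  0.05226602]), 'grip_force': 0.0, 'width': 85.11850736914423}
```

View pics/top0.png

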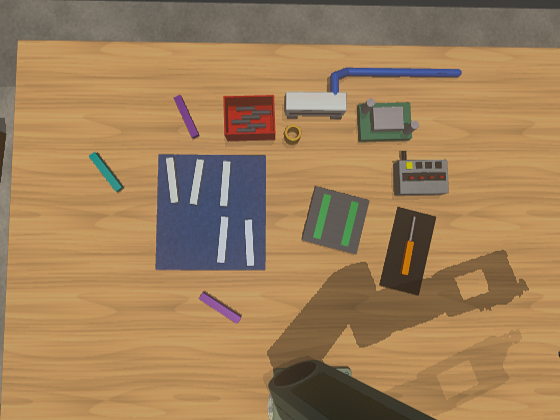

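View pics/side0.png

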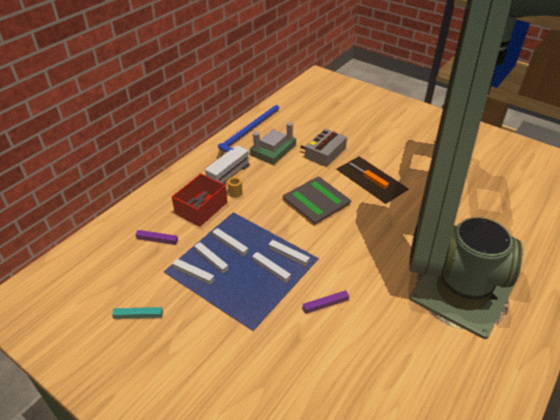

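The top view shows five silver-white bars on the blue mat, at about (172,180), (197,181), (225,183), (223,240) and (249,242). The look-alikes off the mat are purple at (186,116) and (220,306) and turquoise at (105,172), and I'll leave those alone. The rack is at (335,220), the bank at (421,177) with a yellow clip at its left end, and the stylus at (408,255).

```bash
cat > h.py <<'E'
from cell import env
import cv2,numpy as np
P={n:env.camera_params(n) for n in("side","top")}
def ray(n,px,z):
    p=P[n];K=np.array(p["intrinsics"]);R=cv2.Rodrigues(np.array(p["rvec"],float))[0];C=-R.T@np.array(p["tvec"],float).ravel()
    px=np.atleast_2d(px).astype(float); d=(np.linalg.inv(K)@np.c_[px,np.ones(len(px))].T).T@R
    return (C+d*((z-C[2])/d[:,2])[:,None])[:,:2]
def blobs(mask,amin=60):
    c,_=cv2.findContours(mask.astype(np.uint8),cv2.RETR_EXTERNAL,cv2.CHAIN_APPROX_NONE)
    return [k[:,0,:] for k in c if cv2.contourArea(k)>amin]
def rect(n,c,z):   # metric rectangle: centre, long, short, angle of the long side (0..180)
    (cx,cy),(a,b),_=r=cv2.minAreaRect(ray(n,c,z).astype(np.float32)); q=cv2.boxPoints(r)
    e=q[1]-q[0];f=q[2]-q[1]; L=e if np.hypot(*e)>np.hypot(*f) else f
    return np.round([cx,cy,max(a,b),min(a,b),np.degrees(np.arctan2(L[1],L[0]))%180],1)
def hsv(n):
    im=env.capture(n); return im,cv2.cvtColor(im,cv2.COLOR_RGB2HSV)
def rng(h,lo,hi): return cv2.inRange(h,lo,hi)>0
E
cat > m.py <<'E'
from h import *
for n in("top","side"):
    im,h=hsv(n); print(n)
    for nm,lo,hi,z,am in(("bar",(0,0,160),(179,45,255),24,100),("mat",(105,80,40),(125,255,160),4,3000),("stripe",(50,120,80),(75,255,255),20,150),("orange",(8,200,150),(20,255,255),22,60),("yellow",(23,170,140),(35,255,255),53,8),("red",(0,170,90),(6,255,255),62,3)):
        for c in blobs(rng(h,lo,hi),am): print(nm,np.round(c.mean(0)),len(c),rect(n,c,z))
E
python3 m.py
```

```text
top
bar [249. 242.] 101 [429.1 166.4 118.3  18.7   3. ]
bar [222. 239.] 101 [437.4 235.7 118.3  18.2 175.3]
bar [225. 183.] 98 [585.4 230.5 117.6  18.2 176.1]
bar [196. 182.] 100 [589.8 305.5 118.3  18.5 171.4]
bar [172. 180.] 98 [593.8 369.9 118.2  18.5   7.2]
bar [316. 101.] 152 [810.7 -12.1 160.6  47.   90.5]
mat [212. 208.] 928 [513.1 268.6 303.4 287.5 179.7]
stripe [349. 223.] 94 [479.5 -99.6 115.9  18.1 165.1]
stripe [322. 216.] 93 [498.5 -26.5 115.8  17.7 165. ]
orange [407. 258.] 74 [ 387.7 -253.    88.3   16.7  168.1]
yellow [409. 165.] 21 [ 630.1 -250.7   16.2   13.2  178.6]
red [422. 177.] 8 [ 597.1 -280.6    7.9    5.2   90.2]
red [249. 115.] 174 [758.  165.5 130.3 101.1  92. ]
side
bar [193. 269.] 80 [593.5 370.4 117.7  20.3   7.4]
bar [271. 265.] 75 [438.  236.8 119.6  19.9 175.4]
bar [210. 255.] 66 [590.7 305.9 120.7  20.1 171.6]
bar [289. 251.] 80 [429.5 167.3 119.3  20.2   3.2]
bar [230. 240.] 69 [585.5 231.4 119.8  20.  175.9]
bar [226. 160.] 85 [827.9 -38.4 162.1  50.7  90. ]
mat [228. 265.] 555 [511.6 270.6 302.8 281.7 179.6]
orange [376. 178.] 48 [ 387.7 -250.2  
[... 5859 characters left out ...]
   97.     34.1    95.6]
red [249.  11.] 16 [1467.5 -956.8   39.4   23.1   88.9]
red [159.  11.] 22 [1821.7 -696.1   72.2   23.9  135.9]
red [64. 12.] 24 [2187.5 -424.7   89.1   23.2  143.6]
red [43. 13.] 80 [2255.4 -352.5  176.5   50.9  149.1]
red [382.   5.] 26 [  982.2 -1399.2    73.7    29.4   132.8]
red [235.   4.] 17 [1582.1 -991.7   37.9   33.1  103.8]
red [294.   2.] 18 [ 1355.7 -1166.5    38.1    30.2   126.1]
red [235.   7.] 59 [1566.9 -971.   146.    60.9  107.4]
red [173.   3.] 31 [1838.7 -810.6   92.    30.2  163. ]
red [137.   2.] 21 [1990.7 -711.4   56.2   29.6  137.6]
red [117.   2.] 14 [2069.3 -647.8   63.7   19.7  117. ]
red [11.  5.] 82 [2459.1 -319.1  145.9   79.7  134.6]
```

Run:
```python
import cv2
a=cv2.imread("pics/top0.png");b=cv2.imread("pics/side0.png")
A=cv2.resize(a[145:300,295:455],None,fx=3.4,fy=3.4,interpolation=2)
cv2.imwrite("pics/c1.png",A)
B=cv2.resize(b[120:225,270:420],None,fx=5,fy=5,interpolation=2)
cv2.imwrite("pics/c2.png",B)
```

```text
(no output)
```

View pics/c1.png

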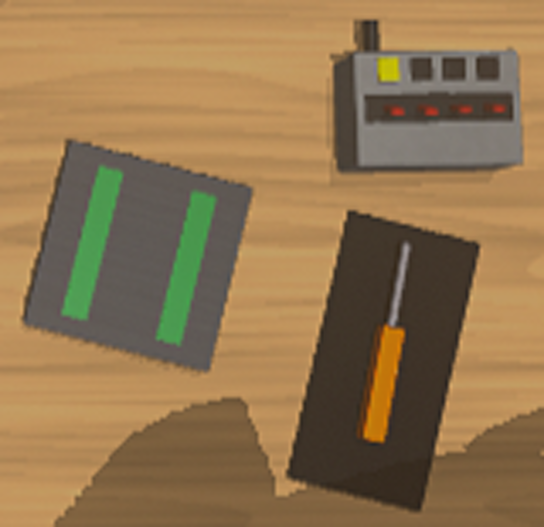

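View pics/c2.png

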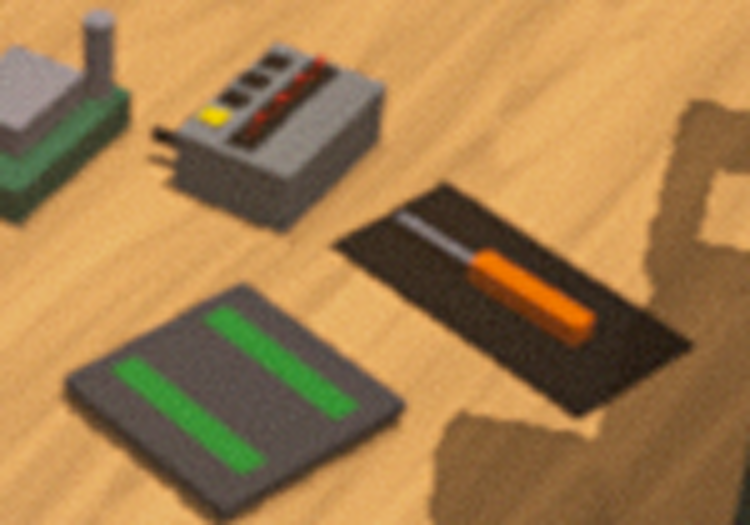

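The crops confirm that the yellow clip is at the +y end of the bank, so the lever to switch is lever3. The bars agree between the two views to within 1 mm, and their sizes are right.

```bash
cat > plan.py <<'E'
import sys; from h import *
def plan(x,y,z,th):
    s=env.sense(); R=s["ee_rot"]; p=s["tool_pos"]; t=np.degrees(np.arctan2(R[1,0],R[0,0]))
    d=(th-t+180)%360-180; c,q=np.cos(np.radians(th)),np.sin(np.radians(th)); D=np.array([x,y,z])-p
    sh=np.array([c*D[0]+q*D[1],q*D[0]-c*D[1],-D[2]])/1000
    print("now",np.round(p,1),"th",round(t,1),"w",round(s["width"],1),"g",round(s["grip_force"],1),"F",np.round(s["ft_force"],1),"j",np.round(s["joints"],0),"t",s["clock"])
    print("turn wz",round(-np.radians(d),3),"shift",np.round(sh,4),"len",round(float(np.linalg.norm(sh)),3))
    return sh
if __name__=="__main__": plan(*map(float,sys.argv[1:5]))
E
python3 plan.py 429.3 166.9 200 3.1
python3 - <<'E'
from h import *
im,h=hsv("side")
for c in blobs(rng(h,(45,90,50),(80,255,255)),60): print(np.round(c.mean(0)),rect("side",c,20))
E
```

```text
now [ 220.  -531.   303.4] th 22.5 w 85.0 g 0.0 F [-0.3 -0.1 -0.1] j [-69.  18.  90.  -0.  72.  -1.] t 0.2
turn wz 0.339 shift [ 0.2467 -0.6856  0.1034] len 0.736
[307. 203.] [499.5 -25.9 120.7  22.8 166.1]
[326. 192.] [480.6 -99.5 121.3  22.  165.3]
```

Request:
apply_moves --commands '[[[0,0,0],[0,0,0.113],0.6],[[0,0,0],[0,0,0.113],0.6],[[0,0,0],[0,0,0.113],0.6],[[0.0137,-0.0381,0.0057],[0,0,0],0.6],[[0.0137,-0.0381,0.0057],[0,0,0],0.6],[[0.0137,-0.0381,0.0057],[0,0,0],0.6],[[0.0137,-0.0381,0.0057],[0,0,0],0.6],[[0.0137,-0.0381,0.0057],[0,0,0],0.6],[[0.0137,-0.0381,0.0057],[0,0,0],0.6],[[0.0137,-0.0381,0.0057],[0,0,0],0.6],[[0.0137,-0.0381,0.0057],[0,0,0],0.6],[[0.0137,-0.0381,0.0057],[0,0,0],0.6]]' --newtons 60

```text
clock: 1.45
tool_pos: [324.9, -180.6, 252.6]
ee_rot: [[0.999, 0.053, 0.001], [0.053, -0.999, -0.0], [0.001, 0.0, -1.0]]
ft_force: [1.0, -0.7, -0.2]
width: 51.6
grip_force: 0.0
```

Request:
apply_moves --commands '[[[0.0137,-0.0381,0.0057],[0,0,0],0.6],[[0.0137,-0.0381,0.0057],[0,0,0],0.6],[[0.0137,-0.0381,0.0057],[0,0,0],0.6],[[0.0137,-0.0381,0.0057],[0,0,0],0.6],[[0.0137,-0.0381,0.0057],[0,0,0],0.6],[[0.0137,-0.0381,0.0057],[0,0,0],0.6],[[0.0137,-0.0381,0.0057],[0,0,0],0.6],[[0.0137,-0.0381,0.0057],[0,0,0],0.6],[[0.0137,-0.0381,0.0057],[0,0,0],0.6],[[0,0,0],[0,0,0],0.6],[[0,0,0],[0,0,0],0.6]]'

```text
clock: 2.55
tool_pos: [429.2, 167.2, 200.9]
ee_rot: [[0.998, 0.056, -0.001], [0.056, -0.998, -0.001], [-0.001, 0.001, -1.0]]
ft_force: [-0.5, -1.3, 0.4]
width: 51.1
grip_force: 0.0
```

```bash
python3 plan.py 429.3 166.9 80 3.1
```

```text
now [429.2 167.2 200.9] th 3.2 w 51.1 g 0.0 F [-0.5 -1.3  0.4] j [ 20.  14. 113.  -0.  54. 107.] t 2.55
turn wz 0.002 shift [1.000e-04 3.000e-04 1.209e-01] len 0.121
```

Request:
apply_moves --commands '[[[0,0,0.03],[0,0,0],0.6],[[0,0,0.03],[0,0,0],0.6],[[0,0,0.03],[0,0,0],0.6],[[0,0,0.02],[0,0,0],0.6],[[0,0,0.01],[0,0,0],0.6],[[0,0,0],[0,0,0],0.15],[[0,0,0],[0,0,0],0.15],[[0,0,0],[0,0,0],0.15],[[0,0,0],[0,0,0],0.15],[[0,0,0],[0,0,0],0.15],[[0,0,0],[0,0,0],0.15]]'

```text
clock: 3.65
tool_pos: [430.1, 166.9, 82.4]
ee_rot: [[0.999, 0.054, 0.002], [0.054, -0.999, 0.0], [0.002, -0.0, -1.0]]
ft_force: [0.0, -2.2, 7.4]
width: 18.6
grip_force: 60.7
```

```bash
python3 plan.py 499.2 -26.2 220 -14.9
python3 - <<'E'
from h import *
p=np.zeros(3)
im=env.capture("side"); cv2.imwrite("pics/g1.png",cv2.resize(im[170:320,220:380,::-1],None,fx=4,fy=4))
E
```

```text
now [430.1 166.9  82.4] th 3.1 w 18.6 g 60.7 F [ 0.  -2.2  7.4] j [ 20.  24. 121.  -0.  35. 107.] t 3.65
turn wz 0.314 shift [ 0.1164  0.1688 -0.1376] len 0.247
```

View pics/g1.png

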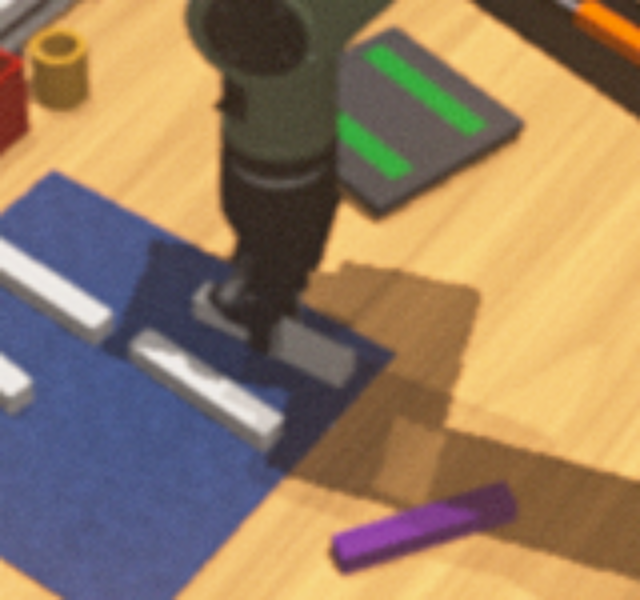

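Request:
apply_moves --commands '[[[0,0,-0.03],[0,0,0],0.15],[[0,0,-0.036],[0,0,0.105],0.15],[[0,0,-0.036],[0,0,0.105],0.15],[[0,0,-0.036],[0,0,0.104],0.15],[[0.0194,0.0281,0],[0,0,0],0.15],[[0.0194,0.0281,0],[0,0,0],0.15],[[0.0194,0.0281,0],[0,0,0],0.15],[[0.0194,0.0281,0],[0,0,0],0.15],[[0.0194,0.0281,0],[0,0,0],0.15],[[0.0194,0.0281,0],[0,0,0],0.15],[[0,0,0],[0,0,0],0.15],[[0,0,0],[0,0,0],0.15]]'

```text
clock: 4.9
tool_pos: [498.3, -26.3, 219.1]
ee_rot: [[0.966, -0.259, -0.001], [-0.259, -0.966, 0.001], [-0.001, -0.0, -1.0]]
ft_force: [0.7, 0.3, -1.2]
width: 18.4
grip_force: 59.7
```

```bash
python3 plan.py 499.2 -26.2 99 -14.9
```

```text
now [498.3 -26.3 219.1] th -15.0 w 18.4 g 59.7 F [ 0.7  0.3 -1.2] j [ -4.  16. 107.   0.  58. 101.] t 4.9
turn wz -0.002 shift [ 0.0009 -0.0004  0.1201] len 0.12
```

Request:
apply_moves --commands '[[[0.001,0,0.03],[0,0,0],0.15],[[0,0,0.03],[0,0,0],0.15],[[0,0,0.03],[0,0,0],0.15],[[0,0,0.02],[0,0,0],0.15],[[0,0,0.006],[0,0,0],0.15],[[0,0,0.003],[0,0,0],0.15],[[0,0,0.001],[0,0,0],0.15],[[0,0,0],[0,0,0],0.15]]'

```text
clock: 5.7
tool_pos: [500.1, -26.1, 100.3]
ee_rot: [[0.966, -0.257, 0.002], [-0.257, -0.966, -0.0], [0.002, -0.0, -1.0]]
ft_force: [0.4, -0.6, -0.3]
width: 18.4
grip_force: 59.7
```

Request:
apply_moves --commands '[[[0,0,0.001],[0,0,0],0.15],[[0,0,0],[0,0,0],0.15]]'

```text
clock: 5.9
tool_pos: [499.8, -26.3, 98.9]
ee_rot: [[0.966, -0.257, 0.001], [-0.257, -0.966, -0.0], [0.001, -0.0, -1.0]]
ft_force: [-0.1, -0.2, -1.8]
width: 18.3
grip_force: 59.7
```

Request:
apply_moves --commands '[[[0,0,0],[0,0,0],0.5],[[0,0,0],[0,0,0],0.5],[[0,0,0],[0,0,0],0.5],[[0,0,-0.03],[0,0,0],0.5],[[0,0,-0.04],[0,0,0],0.5],[[0,0,-0.04],[0,0,0],0.5],[[0,0,0],[0,0,0],0.5]]'

```text
clock: 6.6
tool_pos: [502.4, -26.5, 213.6]
ee_rot: [[0.966, -0.257, 0.012], [-0.257, -0.966, -0.001], [0.012, -0.002, -1.0]]
ft_force: [0.7, 0.1, -0.7]
width: 42.6
grip_force: 0.0
```

```bash
python3 plan.py 437.7 236.3 200 -4.7
```

```text
now [502.4 -26.5 213.6] th -14.9 w 42.6 g 0.0 F [ 0.7  0.1 -0.7] j [ -4.  16. 107.  -0.  56. 101.] t 6.6
turn wz -0.178 shift [-0.086  -0.2566  0.0136] len 0.271
```

Request:
apply_moves --commands '[[[0,0,0],[0,0,-0.089],0.5],[[0,0,0],[0,0,-0.089],0.5],[[-0.0119,-0.0367,0.0013],[0,0,0],0.55],[[-0.0119,-0.0367,0.0013],[0,0,0],0.55],[[-0.0119,-0.0367,0.0013],[0,0,0],0.55],[[-0.0119,-0.0367,0.0013],[0,0,0],0.55],[[-0.0119,-0.0367,0.0013],[0,0,0],0.55],[[-0.0119,-0.0367,0.0013],[0,0,0],0.55],[[-0.0119,-0.0367,0.0013],[0,0,0],0.55],[[0,0,0],[0,0,0],0.55],[[0,0,0],[0,0,0],0.55],[[0,0,0],[0,0,0],0.55]]'

```text
clock: 7.8
tool_pos: [437.6, 235.8, 198.8]
ee_rot: [[0.997, -0.083, -0.001], [-0.083, -0.997, -0.001], [-0.001, 0.001, -1.0]]
ft_force: [1.0, -0.8, -0.2]
width: 46.8
grip_force: 0.0
```

```bash
python3 plan.py 437.7 236.3 84 -4.7
python3 - <<'E'
from h import *
im,h=hsv("side")
for c in blobs(rng(h,(0,0,140),(179,50,255)),100): print(np.round(c.mean(0)),rect("side",c,40 if c.mean(0)[0]>295 else 24))
E
```

```text
now [437.6 235.8 198.8] th -4.7 w 46.8 g 0.0 F [ 1.  -0.8 -0.2] j [ 27.  17. 109.  -0.  55. 122.] t 7.8
turn wz -0.001 shift [ 1.000e-04 -5.000e-04  1.148e-01] len 0.115
[192. 269.] [592.7 370.9 119.3  33.    1.5]
[210. 254.] [591.3 304.  122.7  27.8 172.3]
[228. 239.] [590.3 231.3 120.3  23.  175.9]
[307. 199.] [497.3 -22.8 120.6  23.8 165.2]
[226. 160.] [827.5 -37.8 164.7  56.9  90.1]
[333. 144.] [ 580.  -300.2  123.    30.1   91.4]
[533. 121.] [  70.9 -836.8  156.5  112.8   18. ]
[418.  91.] [ 491.1 -801.1  132.1   68.1   86.8]
```

Request:
apply_moves --commands '[[[0,-0.0005,0.03],[0,0,0],0.55],[[0,0,0.03],[0,0,0],0.55],[[0,0,0.03],[0,0,0],0.55],[[0,0,0.02],[0,0,0],0.55],[[0,0,0.005],[0,0,0],0.55],[[0,0,0],[0,0,0],0.15],[[0,0,0],[0,0,0],0.15],[[0,0,0],[0,0,0],0.15],[[0,0,0],[0,0,0],0.15],[[0,0,0],[0,0,0],0.15]]'

```text
clock: 8.85
tool_pos: [438.3, 237.3, 85.3]
ee_rot: [[0.997, -0.082, 0.002], [-0.082, -0.997, 0.001], [0.002, -0.001, -1.0]]
ft_force: [-0.2, -1.2, 7.4]
width: 18.5
grip_force: 61.0
```

```bash
python3 plan.py 479.6 -99.6 210 -14.9
```

```text
now [438.3 237.3  85.3] th -4.7 w 18.5 g 61.0 F [-0.2 -1.2  7.4] j [ 27.  26. 116.  -0.  38. 122.] t 8.85
turn wz 0.178 shift [ 0.1265  0.3149 -0.1247] len 0.362
```

Request:
apply_moves --commands '[[[0,0,-0.03],[0,0,0],0.15],[[0,0,-0.047],[0,0,0.089],0.15],[[0,0,-0.047],[0,0,0.089],0.15],[[0.0158,0.0394,0],[0,0,0],0.15],[[0.0158,0.0394,0],[0,0,0],0.15],[[0.0158,0.0394,0],[0,0,0],0.15],[[0.0158,0.0394,0],[0,0,0],0.15],[[0.0158,0.0394,0],[0,0,0],0.15],[[0.0158,0.0394,0],[0,0,0],0.15],[[0.0158,0.0394,0],[0,0,0],0.15],[[0.0158,0.0394,0],[0,0,0],0.15]]'

```text
clock: 9.95
tool_pos: [478.5, -101.6, 208.3]
ee_rot: [[0.966, -0.257, 0.0], [-0.257, -0.966, 0.0], [0.0, -0.0, -1.0]]
ft_force: [0.6, 0.7, -1.0]
width: 18.1
grip_force: 60.0
```

Request:
apply_moves --commands '[[[0,0,0],[0,0,0],0.15],[[0,0,0],[0,0,0],0.15],[[0,0,0],[0,0,0],0.15]]'

```text
clock: 10.25
tool_pos: [478.3, -99.1, 208.0]
ee_rot: [[0.966, -0.257, -0.001], [-0.257, -0.966, 0.001], [-0.001, -0.0, -1.0]]
ft_force: [-0.2, 0.2, -0.7]
width: 18.3
grip_force: 60.0
```

```bash
python3 plan.py 479.6 -99.6 101.5 -14.9
```

```text
now [478.3 -99.1 208. ] th -14.9 w 18.3 g 60.0 F [-0.2  0.2 -0.7] j [-13.  16. 109.   0.  56.  92.] t 10.25
turn wz 0.0 shift [1.400e-03 1.000e-04 1.065e-01] len 0.107
```

Request:
apply_moves --commands '[[[0.001,0,0.03],[0,0,0],0.15],[[0,0,0.03],[0,0,0],0.15],[[0,0,0.025],[0,0,0],0.15],[[0,0,0.014],[0,0,0],0.15],[[0,0,0.006],[0,0,0],0.15],[[0,0,0.001],[0,0,0],0.15],[[0,0,0],[0,0,0],0.15],[[0,0,0],[0,0,0],0.15]]'

```text
clock: 11.05
tool_pos: [480.3, -100.1, 103.1]
ee_rot: [[0.966, -0.257, 0.002], [-0.257, -0.966, -0.001], [0.002, -0.0, -1.0]]
ft_force: [-0.1, -0.3, -1.2]
width: 18.3
grip_force: 60.0
```

Request:
apply_moves --commands '[[[0,0,0.0014],[0,0,0],0.15],[[0,0,0],[0,0,0],0.15]]'

```text
clock: 11.25
tool_pos: [480.0, -100.4, 101.3]
ee_rot: [[0.966, -0.257, 0.001], [-0.257, -0.966, -0.0], [0.001, -0.0, -1.0]]
ft_force: [0.6, 0.7, 0.9]
width: 18.7
grip_force: 60.3
```

Request:
apply_moves --commands '[[[0,0,0],[0,0,0],0.5],[[0,0,0],[0,0,0],0.5],[[0,0,0],[0,0,0],0.5],[[0,0,-0.03],[0,0,0],0.5],[[0,0,-0.04],[0,0,0],0.5],[[0,0,-0.04],[0,0,0],0.5],[[0,0,0],[0,0,0],0.5],[[0,0,0],[0,0,0],0.5],[[0,0,0],[0,0,0],0.5]]'

```text
clock: 12.15
tool_pos: [478.8, -100.1, 209.7]
ee_rot: [[0.966, -0.257, -0.002], [-0.257, -0.966, 0.0], [-0.002, 0.0, -1.0]]
ft_force: [-0.2, 0.0, -1.2]
width: 42.5
grip_force: 0.0
```

```bash
python3 plan.py 585.5 231 200 -4
```

```text
now [ 478.8 -100.1  209.7] th -14.9 w 42.5 g 0.0 F [-0.2  0.  -1.2] j [-13.  16. 109.  -0.  56.  92.] t 12.15
turn wz -0.19 shift [ 0.0833 -0.3378  0.0097] len 0.348
```

Request:
apply_moves --commands '[[[0,0,0],[0,0,-0.095],0.5],[[0,0,0],[0,0,-0.095],0.5],[[0.0104,-0.0422,0.0012],[0,0,0],0.55],[[0.0104,-0.0422,0.0012],[0,0,0],0.55],[[0.0104,-0.0422,0.0012],[0,0,0],0.55],[[0.0104,-0.0422,0.0012],[0,0,0],0.55],[[0.0104,-0.0422,0.0012],[0,0,0],0.55],[[0.0104,-0.0422,0.0012],[0,0,0],0.55],[[0.0104,-0.0422,0.0012],[0,0,0],0.55],[[0.0104,-0.0422,0.0012],[0,0,0],0.55],[[0,0,0],[0,0,0],0.55],[[0,0,0],[0,0,0],0.55]]'

```text
clock: 13.35
tool_pos: [585.5, 231.1, 198.8]
ee_rot: [[0.998, -0.068, -0.004], [-0.068, -0.998, -0.002], [-0.004, 0.002, -1.0]]
ft_force: [0.5, 0.3, 0.5]
width: 46.8
grip_force: 0.0
```

```bash
cat > r.py <<'E'
import sys; from h import *
z=[float(a) for a in sys.argv[1:]] or [40.]
for n in("top","side"):
    im,h=hsv(n)
    m=rng(h,(0,0,160),(179,45,255))
    for c in blobs(m,100):
        for zz in z:
            r=rect(n,c,zz)
            if np.hypot(r[0]-489,r[1]+63)<110: print(n,zz,np.round(c.mean(0)),r)
    cv2.imwrite(f"pics/last_{n}.png",im[:,:,::-1])
E
python3 plan.py 585.5 231 84 -4; python3 r.py
```

```text
now [585.5 231.1 198.8] th -3.9 w 46.8 g 0.0 F [0.5 0.3 0.5] j [ 21.  28.  91.  -0.  62. 114.] t 13.35
turn wz 0.002 shift [-0.      0.0002  0.1148] len 0.115
top 40.0 [350. 223.] [479.1 -98.7 118.2  17.8 165.1]
top 40.0 [322. 216.] [498.9 -24.8 118.1  18.6 165.1]
side 40.0 [308. 199.] [497.5 -22.9 120.1  23.8 165.2]
side 40.0 [326. 188.] [478.2 -96.2 121.6  24.  165. ]
```

Request:
apply_moves --commands '[[[0,0,0.03],[0,0,0],0.55],[[0,0,0.03],[0,0,0],0.55],[[0,0,0.03],[0,0,0],0.55],[[0,0,0.02],[0,0,0],0.55],[[0,0,0.006],[0,0,0],0.55],[[0,0,0],[0,0,0],0.15],[[0,0,0],[0,0,0],0.15],[[0,0,0],[0,0,0],0.15],[[0,0,0],[0,0,0],0.15],[[0,0,0],[0,0,0],0.15]]'

```text
clock: 14.45
tool_pos: [587.0, 230.7, 86.5]
ee_rot: [[0.998, -0.07, 0.002], [-0.07, -0.998, 0.0], [0.002, -0.0, -1.0]]
ft_force: [0.1, -1.7, 5.1]
width: 17.9
grip_force: 61.4
```

```bash
python3 plan.py 526.1 -72.7 210 75.1
```

```text
now [587.  230.7  86.5] th -4.0 w 17.9 g 61.4 F [ 0.1 -1.7  5.1] j [ 20.  34.  97.  -0.  48. 114.] t 14.45
turn wz -1.381 shift [-0.3088  0.0192 -0.1235] len 0.333
```

Request:
apply_moves --commands '[[[0,0,-0.03],[0,0,0],0.15],[[0,0,-0.047],[0,0,-0.138],0.15],[[0,0,-0.047],[0,0,-0.138],0.15],[[0,0,0],[0,0,-0.138],0.15],[[0,0,0],[0,0,-0.138],0.15],[[0,0,0],[0,0,-0.138],0.15],[[0,0,0],[0,0,-0.138],0.15],[[0,0,0],[0,0,-0.138],0.15],[[0,0,0],[0,0,-0.138],0.15],[[0,0,0],[0,0,-0.138],0.15],[[0,0,0],[0,0,-0.138],0.15]]'

```text
clock: 15.55
tool_pos: [586.0, 230.8, 208.9]
ee_rot: [[0.252, 0.968, -0.001], [0.968, -0.252, -0.0], [-0.0, -0.001, -1.0]]
ft_force: [0.3, 0.1, -1.5]
width: 18.3
grip_force: 60.6
```

Request:
apply_moves --commands '[[[-0.0384,0.0024,0],[0,0,0],0.15],[[-0.0384,0.0024,0],[0,0,0],0.15],[[-0.0384,0.0024,0],[0,0,0],0.15],[[-0.0384,0.0024,0],[0,0,0],0.15],[[-0.0384,0.0024,0],[0,0,0],0.15],[[-0.0384,0.0024,0],[0,0,0],0.15],[[-0.0384,0.0024,0],[0,0,0],0.15],[[-0.0384,0.0024,0],[0,0,0],0.15],[[0,0,0],[0,0,0],0.15],[[0,0,0],[0,0,0],0.15],[[0,0,0],[0,0,0],0.15]]'

```text
clock: 16.65
tool_pos: [525.8, -70.3, 209.2]
ee_rot: [[0.258, 0.966, 0.0], [0.966, -0.258, 0.0], [0.0, -0.0, -1.0]]
ft_force: [0.1, -0.4, -1.5]
width: 17.8
grip_force: 60.6
```

```bash
python3 plan.py 526.4 -71.7 123 75.1
```

```text
now [525.8 -70.3 209.2] th 75.1 w 17.8 g 60.6 F [ 0.1 -0.4 -1.5] j [ -9.  19. 104.   0.  58.   6.] t 16.65
turn wz -0.0 shift [-0.0012  0.001   0.0862] len 0.086
```

Request:
apply_moves --commands '[[[-0.0012,0.0003,0.03],[0,0,0],0.15],[[0,0,0.03],[0,0,0],0.15],[[0,0,0.018],[0,0,0],0.15],[[0,0,0.006],[0,0,0],0.15],[[0,0,0.002],[0,0,0],0.15],[[0,0,0.001],[0,0,0],0.15],[[0,0,0],[0,0,0],0.15],[[0,0,0],[0,0,0],0.15]]'

```text
clock: 17.45
tool_pos: [526.1, -72.3, 123.1]
ee_rot: [[0.258, 0.966, 0.002], [0.966, -0.258, -0.0], [0.0, 0.002, -1.0]]
ft_force: [0.4, 1.2, -1.7]
width: 18.1
grip_force: 60.6
```

Request:
apply_moves --commands '[[[0,0,0.0007],[0,0,0],0.15],[[0,0,0],[0,0,0],0.5],[[0,0,0],[0,0,0],0.5],[[0,0,0],[0,0,0],0.5],[[0,0,-0.03],[0,0,0],0.5],[[0,0,-0.04],[0,0,0],0.5],[[0,0,-0.02],[0,0,0],0.5],[[0,0,0],[0,0,0],0.5],[[0,0,0],[0,0,0],0.5],[[0,0,0],[0,0,0],0.5]]'

```text
clock: 18.45
tool_pos: [524.8, -72.2, 210.2]
ee_rot: [[0.258, 0.966, -0.003], [0.966, -0.258, 0.0], [-0.0, -0.003, -1.0]]
ft_force: [-0.1, 0.6, -0.3]
width: 42.8
grip_force: 0.0
```

```bash
python3 plan.py 590.2 305.7 200 -8.5
```

```text
now [524.8 -72.2 210.2] th 75.0 w 42.8 g 0.0 F [-0.1  0.6 -0.3] j [ -9.  19. 103.  -0.  58.   6.] t 18.45
turn wz 1.458 shift [ 0.0088 -0.3834  0.0102] len 0.384
```

Request:
apply_moves --commands '[[[0,0,0],[0,0,0.1325],0.5],[[0,0,0],[0,0,0.1325],0.5],[[0,0,0],[0,0,0.1325],0.5],[[0,0,0],[0,0,0.1325],0.5],[[0,0,0],[0,0,0.1325],0.5],[[0,0,0],[0,0,0.1325],0.5],[[0,0,0],[0,0,0.1325],0.5],[[0,0,0],[0,0,0.1325],0.5],[[0,0,0],[0,0,0.1325],0.5],[[0,0,0],[0,0,0.1325],0.5],[[0,0,0],[0,0,0.1325],0.5]]'

```text
clock: 19.55
tool_pos: [525.0, -72.2, 209.9]
ee_rot: [[0.988, -0.153, -0.003], [-0.153, -0.988, 0.0], [-0.003, 0.0, -1.0]]
ft_force: [-0.2, -0.3, -0.4]
width: 42.7
grip_force: 0.0
```

Request:
apply_moves --commands '[[[0.001,-0.0426,0.0011],[0,0,0],0.55],[[0.001,-0.0426,0.0011],[0,0,0],0.55],[[0.001,-0.0426,0.0011],[0,0,0],0.55],[[0.001,-0.0426,0.0011],[0,0,0],0.55],[[0.001,-0.0426,0.0011],[0,0,0],0.55],[[0.001,-0.0426,0.0011],[0,0,0],0.55],[[0.001,-0.0426,0.0011],[0,0,0],0.55],[[0.001,-0.0426,0.0011],[0,0,0],0.55],[[0.001,-0.0426,0.0011],[0,0,0],0.55],[[0,0,0],[0,0,0],0.55],[[0,0,0],[0,0,0],0.55],[[0,0,0],[0,0,0],0.55]]'

```text
clock: 20.75
tool_pos: [590.4, 304.5, 200.3]
ee_rot: [[0.989, -0.148, -0.002], [-0.148, -0.989, -0.002], [-0.002, 0.002, -1.0]]
ft_force: [-0.4, 0.0, -0.6]
width: 47.0
grip_force: 0.0
```

```bash
python3 plan.py 590.2 305.7 85 -8.5; python3 r.py 40 60
```

```text
now [590.4 304.5 200.3] th -8.5 w 47.0 g 0.0 F [-0.4  0.  -0.6] j [ 26.  31.  85.  -0.  64. 125.] t 20.75
turn wz 0.0 shift [-0.0004 -0.0012  0.1153] len 0.115
top 40.0 [338. 216.] [488.4 -63.8 120.8 118.2  75.1]
top 60.0 [338. 216.] [487.6 -60.2 118.3 115.8  75.1]
side 40.0 [310. 201.] [484.3 -19.2  93.7  24.2 166. ]
side 60.0 [310. 201.] [472.8  -0.5  91.8  23.7 166. ]
side 40.0 [329. 190.] [464.  -92.8  92.4  24.  165.9]
side 60.0 [329. 190.] [452.9 -72.7  90.6  23.6 165.9]
side 40.0 [308. 182.] [535.  -86.4 122.8  23.8  75. ]
side 60.0 [308. 182.] [522.5 -66.4 120.4  23.4  75. ]
```

Request:
apply_moves --commands '[[[-0.0013,-0.0008,0.03],[0,0,0],0.55],[[0,0,0.03],[0,0,0],0.55],[[0,0,0.03],[0,0,0],0.55],[[0,0,0.02],[0,0,0],0.55],[[0,0,0.006],[0,0,0],0.55],[[0,0,0],[0,0,0],0.15],[[0,0,0],[0,0,0],0.15],[[0,0,0],[0,0,0],0.15],[[0,0,0],[0,0,0],0.15],[[0,0,0],[0,0,0],0.15]]'

```text
clock: 21.85
tool_pos: [590.5, 306.7, 87.1]
ee_rot: [[0.989, -0.147, 0.003], [-0.147, -0.989, 0.001], [0.002, -0.001, -1.0]]
ft_force: [-0.4, -1.0, 5.6]
width: 18.1
grip_force: 61.2
```

```bash
python3 plan.py 452.7 -53.1 210 75.1
```

```text
now [590.5 306.7  87.1] th -8.5 w 18.1 g 61.2 F [-0.4 -1.   5.6] j [ 26.  37.  92.  -0.  51. 125.] t 21.85
turn wz -1.458 shift [-0.3832 -0.0406 -0.1229] len 0.404
```

Request:
apply_moves --commands '[[[0,0,-0.03],[0,0,0],0.15],[[0,0,-0.047],[0,0,-0.1325],0.15],[[0,0,-0.046],[0,0,-0.1325],0.15],[[0,0,0],[0,0,-0.1325],0.15],[[0,0,0],[0,0,-0.1325],0.15],[[0,0,0],[0,0,-0.1325],0.15],[[0,0,0],[0,0,-0.1325],0.15],[[0,0,0],[0,0,-0.1325],0.15],[[0,0,0],[0,0,-0.1325],0.15],[[0,0,0],[0,0,-0.1325],0.15],[[0,0,0],[0,0,-0.1325],0.15],[[0,0,0],[0,0,-0.1325],0.15]]'

```text
clock: 23.05
tool_pos: [589.4, 306.6, 208.3]
ee_rot: [[0.253, 0.968, -0.001], [0.968, -0.253, -0.0], [-0.0, -0.001, -1.0]]
ft_force: [-0.6, 0.3, -0.9]
width: 17.7
grip_force: 60.4
```

Request:
apply_moves --commands '[[[-0.0426,-0.0045,0],[0,0,0],0.15],[[-0.0426,-0.0045,0],[0,0,0],0.15],[[-0.0426,-0.0045,0],[0,0,0],0.15],[[-0.0426,-0.0045,0],[0,0,0],0.15],[[-0.0426,-0.0045,0],[0,0,0],0.15],[[-0.0426,-0.0045,0],[0,0,0],0.15],[[-0.0426,-0.0045,0],[0,0,0],0.15],[[-0.0426,-0.0045,0],[0,0,0],0.15],[[-0.0426,-0.0045,0],[0,0,0],0.15],[[0,0,0],[0,0,0],0.15],[[0,0,0],[0,0,0],0.15],[[0,0,0],[0,0,0],0.15]]'

```text
clock: 24.25
tool_pos: [452.1, -52.8, 208.7]
ee_rot: [[0.258, 0.966, 0.001], [0.966, -0.258, 0.0], [0.0, 0.001, -1.0]]
ft_force: [-0.2, 0.4, -0.7]
width: 18.1
grip_force: 60.4
```

```bash
python3 plan.py 452.7 -53 123.5 75.1
```

```text
now [452.1 -52.8 208.7] th 75.1 w 18.1 g 60.4 F [-0.2  0.4 -0.7] j [ -8.  13. 113.   0.  54.   7.] t 24.25
turn wz -0.001 shift [-0.      0.0007  0.0852] len 0.085
```

Request:
apply_moves --commands '[[[0,0,0.03],[0,0,0],0.15],[[0,0,0.03],[0,0,0],0.15],[[0,0,0.017],[0,0,0],0.15],[[0,0,0.006],[0,0,0],0.15],[[0,0,0.002],[0,0,0],0.15],[[0,0,0.0007],[0,0,0],0.15],[[0,0,0],[0,0,0],0.15],[[0,0,0],[0,0,0],0.15]]'

```text
clock: 25.05
tool_pos: [452.2, -53.4, 123.7]
ee_rot: [[0.258, 0.966, 0.002], [0.966, -0.258, -0.0], [0.0, 0.002, -1.0]]
ft_force: [-0.2, -0.4, -1.9]
width: 18.1
grip_force: 60.4
```

Request:
apply_moves --commands '[[[0,0,0.0006],[0,0,0],0.15],[[0,0,0],[0,0,0],0.5],[[0,0,0],[0,0,0],0.5],[[0,0,0],[0,0,0],0.5],[[0,0,-0.03],[0,0,0],0.5],[[0,0,-0.04],[0,0,0],0.5],[[0,0,-0.02],[0,0,0],0.5],[[0,0,0],[0,0,0],0.5],[[0,0,0],[0,0,0],0.5],[[0,0,0],[0,0,0],0.5]]'

```text
clock: 26.05
tool_pos: [450.9, -53.3, 211.1]
ee_rot: [[0.258, 0.966, -0.003], [0.966, -0.258, 0.0], [-0.0, -0.003, -1.0]]
ft_force: [0.6, 0.8, -0.4]
width: 43.0
grip_force: 0.0
```

```bash
python3 plan.py 593.3 370.1 200 7.3
```

```text
now [450.9 -53.3 211.1] th 75.0 w 43.0 g 0.0 F [ 0.6  0.8 -0.4] j [ -8.  13. 113.  -0.  55.   7.] t 26.05
turn wz 1.182 shift [ 0.195  -0.4019  0.0111] len 0.447
```

Request:
apply_moves --commands '[[[0,0,0],[0,0,0.1313],0.5],[[0,0,0],[0,0,0.1313],0.5],[[0,0,0],[0,0,0.1313],0.5],[[0,0,0],[0,0,0.1313],0.5],[[0,0,0],[0,0,0.1313],0.5],[[0,0,0],[0,0,0.1313],0.5],[[0,0,0],[0,0,0.1313],0.5],[[0,0,0],[0,0,0.1313],0.5],[[0,0,0],[0,0,0.1313],0.5]]'

```text
clock: 26.95
tool_pos: [451.0, -53.3, 210.8]
ee_rot: [[0.992, 0.122, -0.003], [0.122, -0.992, 0.0], [-0.003, -0.001, -1.0]]
ft_force: [0.1, 0.4, 1.3]
width: 42.3
grip_force: 0.0
```

Request:
apply_moves --commands '[[[0.0195,-0.0402,0.0011],[0,0,0],0.55],[[0.0195,-0.0402,0.0011],[0,0,0],0.55],[[0.0195,-0.0402,0.0011],[0,0,0],0.55],[[0.0195,-0.0402,0.0011],[0,0,0],0.55],[[0.0195,-0.0402,0.0011],[0,0,0],0.55],[[0.0195,-0.0402,0.0011],[0,0,0],0.55],[[0.0195,-0.0402,0.0011],[0,0,0],0.55],[[0.0195,-0.0402,0.0011],[0,0,0],0.55],[[0.0195,-0.0402,0.0011],[0,0,0],0.55],[[0.0195,-0.0402,0.0011],[0,0,0],0.55],[[0,0,0],[0,0,0],0.55],[[0,0,0],[0,0,0],0.55]]'

```text
clock: 28.15
tool_pos: [593.0, 370.6, 198.6]
ee_rot: [[0.992, 0.129, -0.004], [0.129, -0.992, -0.003], [-0.004, 0.002, -1.0]]
ft_force: [-0.2, -0.2, 0.2]
width: 47.0
grip_force: 0.0
```

```bash
python3 plan.py 593.3 370.1 85 7.3; python3 r.py 60
```

```text
now [593.  370.6 198.6] th 7.4 w 47.0 g 0.0 F [-0.2 -0.2  0.2] j [ 31.  34.  80.  -0.  67. 114.] t 28.15
turn wz 0.002 shift [0.0002 0.0005 0.1136] len 0.114
top 60.0 [336. 219.] [487.4 -59.9 119.  116.3  75.1]
side 60.0 [320. 193.] [471.2 -51.  122.6  68.1  74.7]
side 60.0 [308. 183.] [521.6 -66.2 120.4  25.2  75. ]
```

```bash
python3 -c "
import cv2
a=cv2.imread('pics/last_top.png');b=cv2.imread('pics/last_side.png')
A=cv2.resize(a[145:300,295:455],None,fx=2.45,fy=2.45,interpolation=2)
B=cv2.resize(b[120:225,270:420],(392,380),interpolation=2)
cv2.imwrite('pics/c3.png',cv2.hconcat([A[:379],B[:379]]))"
```

```text
(no output)
```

View pics/c3.png

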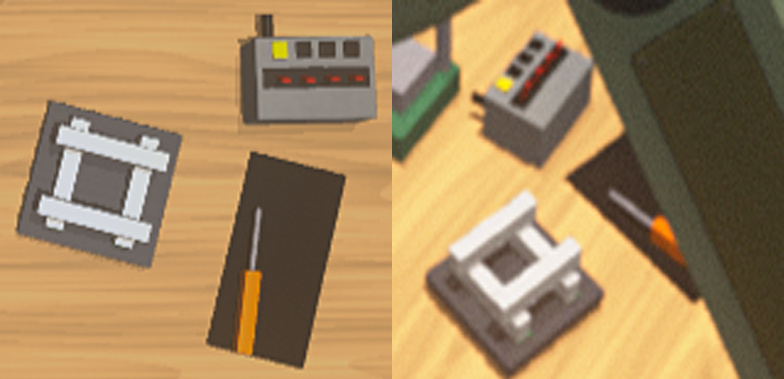

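The four bars make a clean cross-stack centred on the rack. The stylus has been knocked towards the near end of its mat, so I'll measure it again later. Next is the fifth bar.

Request:
apply_moves --commands '[[[-0.0006,0.0004,0.03],[0,0,0],0.55],[[0,0,0.03],[0,0,0],0.55],[[0,0,0.03],[0,0,0],0.55],[[0,0,0.018],[0,0,0],0.55],[[0,0,0.006],[0,0,0],0.55],[[0,0,0],[0,0,0],0.15],[[0,0,0],[0,0,0],0.15],[[0,0,0],[0,0,0],0.15],[[0,0,0],[0,0,0],0.15],[[0,0,0],[0,0,0],0.15]]'

```text
clock: 29.25
tool_pos: [593.8, 369.8, 88.8]
ee_rot: [[0.992, 0.128, 0.002], [0.128, -0.992, 0.001], [0.002, -0.0, -1.0]]
ft_force: [0.2, -2.4, 6.0]
width: 17.7
grip_force: 60.5
```

```bash
python3 plan.py 499.2 -26.2 210 -14.9
```

```text
now [593.8 369.8  88.8] th 7.3 w 17.7 g 60.5 F [ 0.2 -2.4  6. ] j [ 31.  39.  86.  -0.  54. 114.] t 29.25
turn wz 0.388 shift [ 0.0104  0.407  -0.1212] len 0.425
```

Request:
apply_moves --commands '[[[0,0,-0.03],[0,0,0],0.15],[[0,0,-0.03],[0,0,0.097],0.15],[[0,0,-0.03],[0,0,0.097],0.15],[[0,0,-0.031],[0,0,0.097],0.15],[[0,0,0],[0,0,0.097],0.15],[[0.001,0.0407,0],[0,0,0],0.15],[[0.001,0.0407,0],[0,0,0],0.15],[[0.001,0.0407,0],[0,0,0],0.15],[[0.001,0.0407,0],[0,0,0],0.15],[[0.001,0.0407,0],[0,0,0],0.15]]'

```text
clock: 30.25
tool_pos: [544.9, 170.5, 208.1]
ee_rot: [[0.967, -0.256, -0.0], [-0.256, -0.967, -0.0], [-0.0, 0.0, -1.0]]
ft_force: [0.8, -0.7, -0.4]
width: 17.8
grip_force: 59.7
```

Request:
apply_moves --commands '[[[0.001,0.0407,0],[0,0,0],0.15],[[0.001,0.0407,0],[0,0,0],0.15],[[0.001,0.0407,0],[0,0,0],0.15],[[0.001,0.0407,0],[0,0,0],0.15],[[0.001,0.0407,0],[0,0,0],0.15],[[0,0,0],[0,0,0],0.15],[[0,0,0],[0,0,0],0.15],[[0,0,0],[0,0,0],0.15]]'

```text
clock: 31.05
tool_pos: [498.5, -25.5, 208.3]
ee_rot: [[0.967, -0.257, 0.0], [-0.257, -0.967, 0.0], [0.0, -0.0, -1.0]]
ft_force: [-0.3, -0.5, -0.8]
width: 18.4
grip_force: 59.8
```

```bash
python3 plan.py 499.2 -26.2 145 -14.9
```

```text
now [498.5 -25.5 208.3] th -14.9 w 18.4 g 59.8 F [-0.3 -0.5 -0.8] j [ -4.  16. 108.   0.  56. 101.] t 31.05
turn wz 0.001 shift [0.0009 0.0005 0.0633] len 0.063
```

Request:
apply_moves --commands '[[[0.0004,0.0004,0.03],[0,0,0],0.15],[[0,0,0.022],[0,0,0],0.15],[[0,0,0.008],[0,0,0],0.15],[[0,0,0.002],[0,0,0],0.15],[[0,0,0.001],[0,0,0],0.15],[[0,0,0],[0,0,0],0.15],[[0,0,0],[0,0,0],0.15]]'

```text
clock: 31.75
tool_pos: [499.1, -26.6, 146.2]
ee_rot: [[0.966, -0.257, 0.002], [-0.257, -0.966, -0.0], [0.002, -0.0, -1.0]]
ft_force: [-0.5, 0.7, -1.8]
width: 18.0
grip_force: 59.8
```

Request:
apply_moves --commands '[[[0,0,0.001],[0,0,0],0.15],[[0,0,0],[0,0,0],0.15],[[0,0,0],[0,0,0],0.5],[[0,0,0],[0,0,0],0.5],[[0,0,0],[0,0,0],0.5],[[0,0,-0.03],[0,0,0],0.5],[[0,0,-0.04],[0,0,0],0.5],[[0,0,-0.04],[0,0,0],0.5],[[-0.04,0,0],[0,0,0],0.5],[[-0.04,0,0],[0,0,0],0.5],[[0,0,0],[0,0,0],0.5],[[0,0,0],[0,0,0],0.5]]'

```text
clock: 32.95
tool_pos: [421.0, -6.0, 254.7]
ee_rot: [[0.967, -0.257, 0.002], [-0.257, -0.967, -0.0], [0.002, -0.0, -1.0]]
ft_force: [0.6, 0.2, 0.8]
width: 42.9
grip_force: 0.0
```

```bash
cat > sty.py <<'E'
from h import *
for n in("top","side"):
    im,h=hsv(n); cv2.imwrite(f"pics/last_{n}.png",im[:,:,::-1])
    for c in blobs(rng(h,(8,200,120),(20,255,255)),60): print(n,"handle",np.round(c.mean(0)),rect(n,c,22))
    for c in blobs(rng(h,(0,0,0),(30,130,70)),800):
        r=rect(n,c,4)
        if np.hypot(r[0]-420,r[1]+240)<120: print("mat",r)
    s=blobs(rng(h,(0,0,105),(179,60,200)),12)
    for c in s:
        r=rect(n,c,13)
        if r[2]<90 and np.hypot(r[0]-460,r[1]+240)<90: print("rod",np.round(c.mean(0)),r,"tip",np.round(ray(n,c[np.argmin(c[:,1])],13)[0],1))
    for c in blobs(rng(h,(23,170,140),(35,255,255)),8): print("clip",rect(n,c,53))
    m=rng(h,(0,0,85),(179,40,160))
    for c in blobs(m,400):
        r=rect(n,c,50)
        if np.hypot(r[0]-600,r[1]+285)<60: print("bank",r)
E
python3 sty.py; python3 plan.py 400 -260 200 -14
```

```text
clip [ 630.1 -250.7   16.2   13.2  178.6]
bank [ 600.4 -290.   127.6   87.3   90.2]
side handle [382. 188.] [ 348.4 -214.4   94.2   33.5  171.7]
rod [361. 177.] [ 432.3 -234.7   58.9   10.1  170. ] tip [ 461.9 -236.4]
clip [ 628.9 -248.4   16.7   11.2   36.2]
now [422.3  -6.2 254.6] th -14.9 w 42.8 g 0.0 F [ 0.1 -0.5 -0.3] j [ -2.   7. 113.  -0.  60. 102.] t 33.05
turn wz -0.016 shift [0.0397 0.2516 0.0546] len 0.261
```

```bash
python3 -c "
import cv2
a=cv2.imread('pics/last_top.png');b=cv2.imread('pics/last_side.png')
A=cv2.resize(a[145:300,295:455],None,fx=2.45,fy=2.45,interpolation=2)
B=cv2.resize(b[120:225,270:420],(392,380),interpolation=2)
cv2.imwrite('pics/c4.png',cv2.hconcat([A[:379],B[:379]]))"
```

```text
(no output)
```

View pics/c4.png

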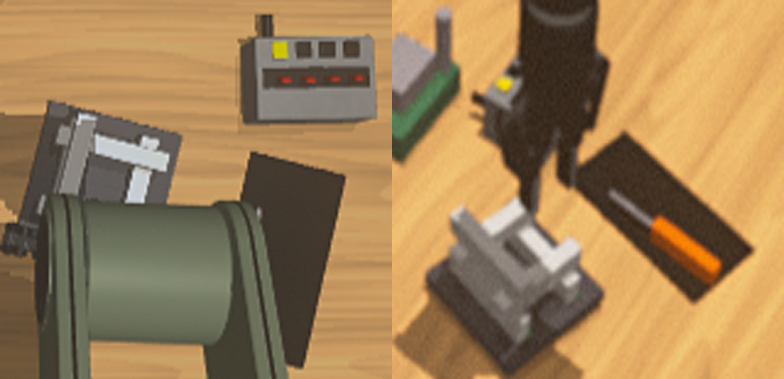

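Request:
apply_moves --commands '[[[0,-0.04,0],[0,0,0],0.6],[[0,-0.04,0],[0,0,0],0.6],[[0,-0.04,0],[0,0,0],0.6],[[0,-0.04,0],[0,0,0],0.6],[[0,-0.04,0],[0,0,0],0.6],[[0,-0.04,0],[0,0,0],0.6]]'

```text
clock: 33.65
tool_pos: [484.4, 227.8, 253.8]
ee_rot: [[0.966, -0.257, 0.0], [-0.257, -0.966, -0.0], [0.0, 0.0, -1.0]]
ft_force: [0.9, -0.9, 0.6]
width: 51.2
grip_force: 0.0
```

```bash
python3 sty.py; python3 plan.py 400 -260 200 -14; python3 r.py 60 80;python3 -c "
import cv2
a=cv2.imread('pics/last_top.png');b=cv2.imread('pics/last_side.png')
A=cv2.resize(a[145:300,295:455],None,fx=2.45,fy=2.45,interpolation=2)
B=cv2.resize(b[120:225,270:420],(392,380),interpolation=2)
cv2.imwrite('pics/c5.png',cv2.hconcat([A[:379],B[:379]]))"
```

```text
top handle [396. 272.] [ 350.1 -222.2   87.8   17.4  172.2]
mat [ 406.8 -260.9  216.1  107.6  165.6]
rod [399. 242.] [ 428.8 -234.4   64.8    5.8  171.9] tip [ 461.  -238.1]
clip [ 630.1 -250.7   16.2   13.2  178.6]
bank [ 600.4 -290.   127.6   87.3   90.2]
side handle [382. 189.] [ 347.4 -213.8   96.5   34.   171.1]
rod [361. 177.] [ 432.4 -234.8   59.    11.4  173. ] tip [ 461.9 -236.4]
clip [ 631.8 -249.6   16.9   13.3  123.5]
now [485.4 230.1 253.6] th -14.7 w 51.2 g 0.0 F [-0.9 -1.4 -0.3] j [ 24.  17.  99.   0.  64. 129.] t 33.75
turn wz -0.012 shift [0.0357 0.4962 0.0536] len 0.5
top 60.0 [340. 220.] [488.7 -68.3 122.  102.  165. ]
top 80.0 [340. 220.] [487.8 -64.6 119.5  99.9 165. ]
side 60.0 [318. 186.] [497.8 -75.  128.5  90.7 164.5]
side 80.0 [318. 186.] [485.8 -54.8 125.9  88.8 164.5]
```

View pics/c5.png

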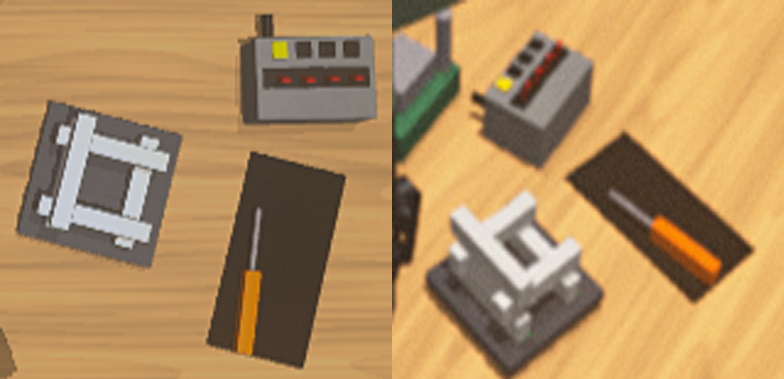

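Five bars are stacked, with the fifth alone in the +y place of layer 3. The stylus measures the same in both views: handle centre (350,-222), heading -7.9°, and tip (461,-238) against (463,-238) predicted from its length. The bank centre is (600,-290) and lever3's pivot is at about (600,-251).

```bash
python3 plan.py 362 -223.8 200 -7.9
```

```text
now [483.7 226.5 253.4] th -14.8 w 51.3 g 0.0 F [-0.2 -1.1 -0.2] j [ 24.  17.  99.  -0.  64. 129.] t 33.85
turn wz -0.121 shift [-0.0586  0.4627  0.0534] len 0.469
```

Request:
apply_moves --commands '[[[0,0,0],[0,0,-0.121],0.55],[[-0.0053,0.0421,0],[0,0,0],0.55],[[-0.0053,0.0421,0],[0,0,0],0.55],[[-0.0053,0.0421,0],[0,0,0],0.55],[[-0.0053,0.0421,0],[0,0,0],0.55],[[-0.0053,0.0421,0],[0,0,0],0.55],[[-0.0053,0.0421,0],[0,0,0],0.55],[[-0.0053,0.0421,0],[0,0,0],0.55],[[-0.0053,0.0421,0],[0,0,0],0.55],[[-0.0053,0.0421,0.013],[0,0,0],0.55],[[-0.0053,0.0421,0.02],[0,0,0],0.55],[[-0.0053,0.0421,0.02],[0,0,0],0.55]]'

```text
clock: 35.05
tool_pos: [359.4, -227.2, 201.2]
ee_rot: [[0.99, -0.14, 0.001], [-0.14, -0.99, -0.001], [0.001, 0.001, -1.0]]
ft_force: [1.1, 0.4, -0.1]
width: 47.3
grip_force: 0.0
```

Request:
apply_moves --commands '[[[0,0,0],[0,0,0],0.55],[[0,0,0],[0,0,0],0.55],[[0,0,0],[0,0,0],0.55]]'

```text
clock: 35.35
tool_pos: [360.9, -224.6, 201.7]
ee_rot: [[0.99, -0.139, 0.0], [-0.139, -0.99, -0.0], [0.0, 0.0, -1.0]]
ft_force: [-0.8, -0.6, -0.0]
width: 47.3
grip_force: 0.0
```

```bash
python3 plan.py 362 -223.8 84 -7.9; python3 sty.py | grep -A3 side
```

```text
now [ 360.9 -224.6  201.7] th -8.0 w 47.3 g 0.0 F [-0.8 -0.6 -0. ] j [-33.  11. 117.   0.  52.  65.] t 35.35
turn wz -0.002 shift [ 0.001  -0.001   0.1177] len 0.118
side handle [382. 188.] [ 348.  -214.4   93.4   33.5  171.7]
mat [ 405.3 -257.2  211.   101.9  165.5]
clip [ 628.9 -248.4   16.7   11.2   36.2]
```

Stylus unmoved, so I'll grasp it.

Request:
apply_moves --commands '[[[0.0005,-0.0008,0.03],[0,0,0],0.55],[[0,0,0.03],[0,0,0],0.55],[[0,0,0.03],[0,0,0],0.55],[[0,0,0.02],[0,0,0],0.55],[[0,0,0.008],[0,0,0],0.55],[[0,0,0],[0,0,0],0.12],[[0,0,0],[0,0,0],0.12],[[0,0,0],[0,0,0],0.12],[[0,0,0],[0,0,0],0.12],[[0,0,0],[0,0,0],0.12],[[0,0,0],[0,0,0],0.12]]'

```text
clock: 36.55
tool_pos: [362.4, -224.3, 84.4]
ee_rot: [[0.99, -0.139, 0.002], [-0.139, -0.99, -0.001], [0.003, 0.001, -1.0]]
ft_force: [0.3, 1.6, 7.3]
width: 16.0
grip_force: 60.8
```

```bash
python3 plan.py 485 -250.9 180 0.2
```

```text
now [ 362.4 -224.3   84.4] th -8.0 w 16.0 g 60.8 F [0.3 1.6 7.3] j [-33.  21. 125.   0.  33.  65.] t 36.55
turn wz -0.143 shift [ 0.1225  0.027  -0.0956] len 0.158
```

Request:
apply_moves --commands '[[[0,0,-0.02],[0,0,0],0.12],[[0,0,-0.025],[0,0,0],0.12],[[0,0,-0.025],[0,0,-0.072],0.12],[[0,0,-0.026],[0,0,-0.071],0.12],[[0.028,0.0068,0],[0,0,0],0.12],[[0.028,0.0068,0],[0,0,0],0.12],[[0.028,0.0068,0],[0,0,0],0.12],[[0.028,0.0068,0],[0,0,0],0.12],[[0,0,0],[0,0,0],0.12],[[0,0,0],[0,0,0],0.12],[[0,0,0],[0,0,0],0.12]]'

```text
clock: 37.65
tool_pos: [472.7, -250.4, 179.1]
ee_rot: [[1.0, 0.004, -0.001], [0.004, -1.0, 0.001], [-0.001, -0.001, -1.0]]
ft_force: [-0.4, 0.1, 0.0]
width: 16.2
grip_force: 59.9
```

```bash
python3 plan.py 475 -250.9 134.5 0.2
python3 - <<'E'
from h import *
a=env.capture("top")[130:230,330:470,::-1];b=env.capture("side")[100:200,270:410,::-1]
cv2.imwrite("pics/c6.png",cv2.resize(cv2.vconcat([a,b]),None,fx=3,fy=3,interpolation=2))
E
```

```text
now [ 472.7 -250.4  179.1] th 0.2 w 16.2 g 59.9 F [-0.4  0.1  0. ] j [-29.  21. 105.  -0.  54.  61.] t 37.65
turn wz 0.0 shift [0.0023 0.0005 0.0446] len 0.045
```

View pics/c6.png

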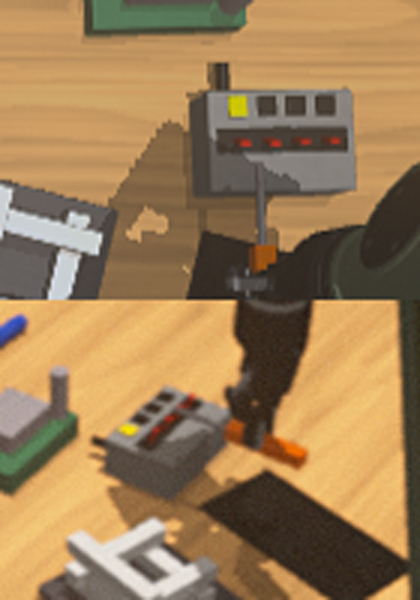

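Run:
```python
from h import *
print(ray("top",[417.2,185.5],108),ray("top",[[417.5,195]],108),ray("top",[[412,177.3],[422,177.3],[431.5,177],[441.3,176.6]],68), ray("top",[[409.3,165]],53))
```

```text
[[ 568.81572364 -250.68008993]] [[ 545.34263302 -250.80590858]] [[ 595.34579235 -253.47075432]
 [ 595.41888858 -279.48086539]
 [ 596.26669382 -304.25504227]
 [ 597.37792562 -329.86466507]] [[ 630.08094127 -252.85831827]]
```

Request:
apply_moves --commands '[[[0,0.0012,0.02],[0,0,0],0.12],[[0,0,0.018],[0,0,0],0.12],[[0,0,0.006],[0,0,0],0.12],[[0,0,0],[0,0,0],0.12],[[0,0,0],[0,0,0],0.12],[[0,0,0],[0,0,0],0.12]]'

```text
clock: 38.35
tool_pos: [474.2, -252.2, 136.3]
ee_rot: [[1.0, 0.004, 0.002], [0.004, -1.0, -0.001], [0.002, 0.001, -1.0]]
ft_force: [-0.4, -0.9, 0.0]
width: 16.0
grip_force: 59.9
```

Request:
apply_moves --commands '[[[0.005,0,0],[0,0,0],0.12],[[0.005,0,0],[0,0,0],0.12],[[0.005,0,0],[0,0,0],0.12],[[0.004,0,0],[0,0,0],0.12],[[0.004,0,0],[0,0,0],0.12],[[0.003,0,0],[0,0,0],0.12],[[0.002,0,0],[0,0,0],0.12],[[0,0,0],[0,0,0],0.12],[[0,0,0],[0,0,0],0.12]]'

```text
clock: 39.25
tool_pos: [501.6, -251.7, 135.2]
ee_rot: [[1.0, 0.004, -0.0], [0.004, -1.0, 0.0], [-0.0, -0.0, -1.0]]
ft_force: [-1.4, 0.2, -0.3]
width: 16.5
grip_force: 59.9
```

Request:
apply_moves --commands '[[[0.001,0,0],[0,0,0],0.12],[[0.001,0,0],[0,0,0],0.12],[[0,0,0],[0,0,0],0.12]]'

```text
clock: 39.55
tool_pos: [502.2, -251.6, 134.9]
ee_rot: [[1.0, 0.004, -0.004], [0.004, -1.0, 0.001], [-0.004, -0.001, -1.0]]
ft_force: [-6.7, -0.5, 1.0]
width: 16.2
grip_force: 60.1
```

```bash
python3 plan.py 475 -250.9 134.5 0.2
python3 - <<'E'
from h import *
a=env.capture("top")[130:230,330:470,::-1];b=env.capture("side")[100:200,270:410,::-1]
cv2.imwrite("pics/c7.png",cv2.resize(cv2.vconcat([a,b]),None,fx=3,fy=3,interpolation=2))
E
```

```text
now [ 502.2 -251.6  134.9] th 0.2 w 16.2 g 60.1 F [-6.7 -0.5  1. ] j [-28.  26. 104.  -0.  50.  62.] t 39.55
turn wz 0.001 shift [-0.0272 -0.0008  0.0004] len 0.027
```

View pics/c7.png

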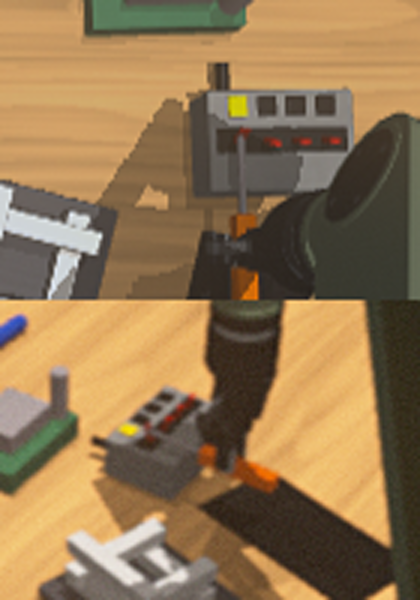

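The picture shows the lever beside the yellow clip leaning over to +x and the other three still in line. The force rose to 6.7 N, so it is against its stop. I'll back straight off and lay the stylus back.

Request:
apply_moves --commands '[[[-0.01,0,0],[0,0,0],0.12],[[-0.02,0,0],[0,0,0],0.12],[[-0.02,0,0],[0,0,0],0.12],[[-0.02,0,-0.03],[0,0,0],0.12],[[-0.01,0,-0.03],[0,0,0.127],0.12],[[0,0,0],[0,0,0.128],0.12],[[0,0,0],[0,0,0],0.12],[[0,0,0],[0,0,0],0.12],[[0,0,0],[0,0,0],0.12]]'

```text
clock: 40.55
tool_pos: [423.7, -252.0, 194.7]
ee_rot: [[0.969, -0.247, -0.001], [-0.247, -0.969, 0.001], [-0.001, -0.0, -1.0]]
ft_force: [-0.1, 0.5, -0.7]
width: 16.0
grip_force: 59.8
```

```bash
python3 plan.py 384.5 -253.9 130 -14.4
```

```text
now [ 423.7 -252.   194.7] th -14.3 w 16.0 g 59.8 F [-0.1  0.5 -0.7] j [-32.  17. 109.   0.  54.  72.] t 40.55
turn wz 0.002 shift [-0.0375  0.0116  0.0647] len 0.076
```

Request:
apply_moves --commands '[[[-0.0188,0.0058,0.02],[0,0,0],0.12],[[-0.0188,0.0058,0.025],[0,0,0],0.12],[[0,0,0.025],[0,0,0],0.12],[[0,0,0.02],[0,0,0],0.12],[[0,0,0.012],[0,0,0],0.12],[[0,0,0.004],[0,0,0],0.12],[[0,0,0],[0,0,0],0.12],[[0,0,0],[0,0,0],0.12]]'

```text
clock: 41.35
tool_pos: [384.9, -254.2, 89.6]
ee_rot: [[0.969, -0.248, 0.001], [-0.248, -0.969, -0.0], [0.001, 0.0, -1.0]]
ft_force: [-0.1, -0.3, 0.0]
width: 16.0
grip_force: 59.8
```

Request:
apply_moves --commands '[[[0,0,0.003],[0,0,0],0.12],[[0,0,0.001],[0,0,0],0.12],[[0,0,0.0005],[0,0,0],0.12],[[0,0,0],[0,0,0],0.12],[[0,0,0],[0,0,0],0.12]]'

```text
clock: 41.85
tool_pos: [384.5, -254.1, 84.9]
ee_rot: [[0.969, -0.248, 0.0], [-0.248, -0.969, -0.0], [0.0, 0.0, -1.0]]
ft_force: [-0.3, 0.9, -0.4]
width: 15.9
grip_force: 59.8
```

Release, lift, and move well aside to look.

Request:
apply_moves --commands '[[[0,0,0],[0,0,0],0.45],[[0,0,0],[0,0,0],0.45],[[0,0,0],[0,0,0],0.45],[[0,0,-0.03],[0,0,0],0.45],[[0,0,-0.04],[0,0,0],0.45],[[0,0,-0.04],[0,0,0],0.45],[[0,0,-0.04],[0,0,0],0.45],[[0,0,-0.03],[0,0,0],0.45],[[0,0,0],[0,0,0],0.45]]'

```text
clock: 42.75
tool_pos: [386.1, -255.2, 269.2]
ee_rot: [[0.969, -0.248, 0.008], [-0.248, -0.969, -0.006], [0.009, 0.004, -1.0]]
ft_force: [0.2, -0.3, 0.5]
width: 38.3
grip_force: 0.0
```

Request:
apply_moves --commands '[[[0,-0.045,0],[0,0,0],0.45],[[0,-0.045,0],[0,0,0],0.45],[[0,-0.045,0],[0,0,0],0.45],[[0,-0.045,0],[0,0,0],0.45],[[0,-0.045,0],[0,0,0],0.45],[[0,-0.045,0],[0,0,0],0.45],[[0,-0.045,0],[0,0,0],0.45],[[0,-0.045,0],[0,0,0],0.45],[[0,-0.045,0],[0,0,0],0.45],[[0,-0.045,0],[0,0,0],0.45],[[0,0,0],[0,0,0],0.45],[[0,0,0],[0,0,0],0.45]]'

```text
clock: 43.95
tool_pos: [495.7, 182.4, 263.5]
ee_rot: [[0.969, -0.246, -0.002], [-0.246, -0.969, -0.001], [-0.002, 0.002, -1.0]]
ft_force: [0.5, -0.7, -0.5]
width: 38.6
grip_force: 0.0
```

```bash
python3 sty.py; python3 -c "
import cv2
a=cv2.imread('pics/last_top.png');b=cv2.imread('pics/last_side.png')
A=cv2.resize(a[145:300,295:455],None,fx=2.45,fy=2.45,interpolation=2)
B=cv2.resize(b[120:225,270:420],(392,380),interpolation=2)
cv2.imwrite('pics/c8.png',cv2.hconcat([A[:379],B[:379]]))"
```

```text
top handle [406. 263.] [ 373.  -249.4   89.8   17.6  165.9]
mat [ 406.7 -260.9  216.4  107.6  165.6]
rod [412. 234.] [ 448.9 -269.5   63.5    5.3  165.9] tip [ 479.8 -276.7]
clip [ 630.1 -250.7   16.2   13.2  178.6]
bank [ 600.4 -290.   127.6   87.3   90.2]
side handle [380. 181.] [ 369.2 -241.1  101.1   31.8  165. ]
rod [360. 169.] [ 454.4 -270.4   59.6   10.1  166. ] tip [ 483.  -278.9]
clip [ 628.9 -248.4   16.7   11.2   36.2]
```

View pics/c8.png

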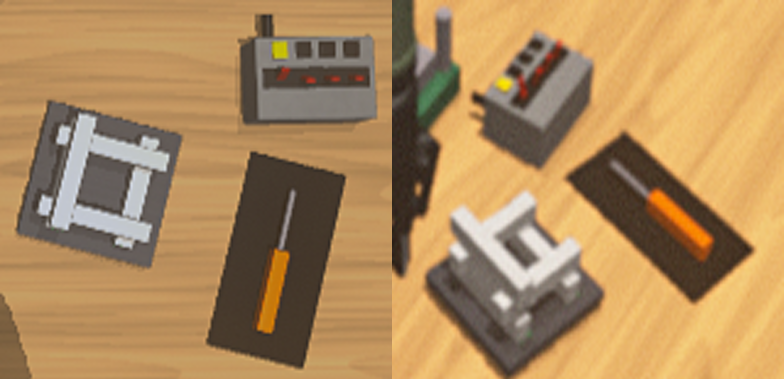

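The final picture shows lever3 (next to the yellow clip) leaning to +x and the other levers off. The stylus lies flat along the middle of its mat, and the stack is intact with the robot clear.

```bash
python3 -c "
from cell import env
print(env.job_done())"
```

```text
the job is handed in; nothing more can be done
None
```

The job is handed in: all five bars are stacked crosswise on the rack (the fifth alone in the third layer), lever3 beside the yellow clip is pushed fully on with the other levers off, the stylus is back flat along its mat, and the robot is clear; no verdict came back.

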